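# Screw the cap back on the welding-tip pot

### The job

Put the screw cap back on the open pot of welding tips held in the bench vise: set it on the mouth, turn it gently backward (anticlockwise from above) until you feel it drop into the thread start, then screw it forward (clockwise) until it is fully home, finger-tight, and let go of it. Never force it: pushed forward before it has dropped, it only jams. Leave the other things on the bench where they are.

Things in the scene. Friction and masses are not known exactly. Their poses are not given: they have to be found in the camera images.
- cap: loose round aluminium screw cap, about 160 g, standing open side down, knob up. Skirt 64 mm across outside, 56 inside, 31 mm high. Inside it three lugs 120 degrees apart, 6 mm wide, 5 mm high, reach inward to a 45 mm bore; their undersides are 3 mm above the skirt's lower edge. Origin: centre of the underside; z up; one lug lies along +x.
- knob (a point): middle of the cap's round ribbed knob, on its axis, 45 mm above the cap's origin. The knob is 42 mm across and stands from 31 to 59 mm above the cap's origin; grip it from above, at any yaw.
- vise: grey bench vise bolted down, 320 mm long, 150 wide, an aluminium pot 66 mm across clamped upright in its jaws. Origin: on the bench under the pot's axis; x along the vise from its handle (-x) to the fixed jaw; z up. Jaw tops are 118 mm above the bench. The pot is clamped at any angle: its thread starts have no known angle in this frame.
- mouth (a point): centre of the pot's open mouth, on its axis, level with the rim, 171 mm above the bench. The rim is 42 mm across; its top 3 mm taper in, so the cap centres itself if set within about 3 mm.
- crest (a point): on the pot's axis, 165 mm above the bench, level with the flat crest of the three-start thread (53 mm across). A cap set on between thread starts rests with its lugs on it, cap origin 162 mm up (166 if a lug is on a nib). A 4 mm high nib at the clockwise end of each stretch of crest stops a lug pushed clockwise; each stretch's anticlockwise end is open to an entry gap.
- dropped (a point): where the cap's origin lies (on the pot's axis, 152 mm above the bench) once its lugs have dropped 10 mm through the three 30-degree-wide entry gaps, 120 degrees apart. At most about 120 degrees anticlockwise on the crest bring the lugs there; then they can go only up to 16 degrees further anticlockwise.
- home (a point): where the cap's origin lies (on the pot's axis, 147 mm above the bench) when screwed fully home: 56 to 72 degrees clockwise from the drop, 5 mm lower, against a firm stop. The thread has about 1.5 mm play up and down and sideways, holds by friction, and must not be loaded by more than 80 N (about 1.5 N m at the stop); while gripped the cap sinks only as the hand follows it.
- square: bystander: red magnetic welding square, flat block 110 x 95 x 16 mm with a hole, origin under its centre
- collar: bystander: dark steel ring 56 mm across, 22 mm high, origin under its centre
- can: bystander: can 60 mm across, 110 mm high, origin under its centre
- hammer: bystander: hammer lying on the bench
- brush: bystander: brush lying on the bench
- angle: bystander: steel angle-iron offcut 160 mm long, 40 mm high and wide, lying on the middle of the bench
- wrench: bystander: wrench lying on the middle of the bench, near the robot
Things that resemble listed ones, but are neither listed nor needed, are in the scene too. Leave any blue look-alike of the cap alone.

How it is judged:
By the outcome, as a careful person would: the job done as asked, in the order asked, and still so for the second after the job is handed in, with the robot touching nothing.
It also fails if it takes over 72 s, if anything falls off the work surface, if the arm or the gripper's body presses on something with over 40 N, if the wrist force passes 120 N, or if a joint passes its speed limit or range.

### The arm

A 6-joint arm with a two-finger parallel gripper is mounted at the origin on the work surface. World frame = base frame: x ahead of the robot, y to its left, z up, the work surface at z = 0. Lengths are in mm, angles in degrees, forces in N, time in s.
With the tool pointing down it reaches from about 300 to 850 mm from the base axis. Payload 4.2 kg.
Tool frame: the origin (TCP) lies midway between the tips of the shut fingers; the grasp point (between the pads) lies 19 mm behind it (env.grip_point_offset is the distance from the TCP to the grasp point, in mm); z points along the fingers, x is the direction in which the jaws open and shut, and the axes are right-handed (so a half turn about z gives the same grasp; the last joint's range is limited). The gripper opens to 91 mm and grips with 3 to 60 N. Pads are 32 mm wide; open, the fingers measure 118 mm over their backs; the gripper's body (76 mm by 178 mm) begins 60 mm behind the grasp point.
Start: joints at [-64.229, 18.312, 89.639, -0, 72.044, -1.146], TCP at [260.313, -512.719, 213.976] pointing down, gripper open.
Joint ranges: [-177.97, 177.97], [-48.28, 115.42], [12.27, 149.76], [-77.06, 257.06], [2.81, 150.46], [-146.56, 146.56]. Speed limits (degrees/s): [147.25, 147.25, 180, 180, 180, 180].

### API

Orientations are given as [roll, pitch, yaw] about the fixed x, y, z axes, in that order (R = Rz(yaw) Ry(pitch) Rx(roll)).
In Python, from workcell import env gives the robot as it stands.
- The arm moves only by the shell command python3 -m pendant 'ROWS' [FORCE]. ROWS is JSON, a list of rows, each an object with "xyz": the shift along the tool's x, y, z in m, a list of three; "roll": the turn about the tool's z in degrees; "jaw": the closure, from 0 (fully open) to 1 (shut). A call has exactly 8 rows; each row is the pose to reach, as a shift and turn from the pose commanded when the call began, along the tool's axes at that moment; what a row does not reach only later rows make up. A row lasts 1/8 s, in which the tool goes at most 62.5 mm and 10.7 degrees, less where a joint would pass 70% of its speed; a pose out of reach is approached as far as the arm can. A call with a gripper value outside its range is refused whole. The fingers move at their own pace and stop on an object; FORCE is the grip in N (left out, the last holds). Time passes only in rows, so rows that repeat a pose let the fingers close, or fill a call up. It gives the time, the measured TCP pose, the force and the opening at its end, in the units of the state.
- env.state(): the state, without advancing time (a new reading comes with each control period).
- env.grab_frame(name): name is "side" or "top"; returns (picture, depth): 384x512x3 uint8, blue, green, red; 384x512 float32, mm along the optical axis (not along the pixel's ray), 0 where there is no reading.
- env.camera_params(name): a dict with "camera_matrix" (3x3 intrinsics, pixels), "cam_to_world" (4x4, takes a point from camera to world coordinates). Camera axes: x right, y up, looking along -z (the intrinsics and any distortion apply to the point x, -y, -z); pixel columns grow to the right and rows downward; lengths in mm; the calibration is good to about 2 mm. A picture is of the moment at which its call begins. camera_params takes no time and is no camera call.
- env.job_done(): hands the job in, once; it reports no verdict.
The state is a dict: "time_s": time; "qpos": joint angles; "qvel": joint speeds; "effort": joint torques, N m; "ee_pos": TCP position; "ee_rot": TCP orientation; "force": force on the tool from outside, world axes, zero at the start; "torque": the same for the moment, N m; "gripper_width": finger opening in mm.
Only numpy, scipy, OpenCV 4.12 (cv2) and the standard library are available. Lean on these libraries where they do the work, as an engineer would, in place of code of your own. Each camera call takes 0.05 s, during which the arm holds its last target. There are 200 camera calls.

## Working session

There is one attempt and no reset: what is moved stays moved. The work goes in short steps, Python scripts to look and compute and a shell command to move; the robot and the scene stay as the last step left them, time stands still between calls to the robot, and variables do not carry over. Pictures are saved under pics/ and viewed, about 8 in all and at most 12, crops included, and the job is handed in when it is done.

```bash
ls; mkdir -p pics; python3 - <<'E'
from workcell import env
import cv2,numpy as np
for n in("top","side"):
    p,d=env.grab_frame(n); cv2.imwrite(f"pics/{n}0.png",p); np.save(f"pics/{n}0.npy",d)
    c=env.camera_params(n); print(n,{k:np.round(v,3).tolist() if not isinstance(v,str) else v for k,v in c.items()})
print(env.state())
E
```

```text
pics
top {'camera_matrix': [[475.352, 0.0, 252.758], [0.0, 475.352, 184.186], [0.0, 0.0, 1.0]], 'cam_to_world': [[0.017, 0.987, -0.16, 289.703], [-1.0, 0.018, 0.007, 18.312], [0.01, 0.16, 0.987, 1626.322], [0.0, 0.0, 0.0, 1.0]]}
side {'camera_matrix': [[477.265, 0.0, 248.269], [0.0, 477.265, 188.374], [0.0, 0.0, 1.0]], 'cam_to_world': [[-0.979, 0.088, -0.182, 256.372], [-0.202, -0.479, 0.854, 1303.028], [-0.012, 0.873, 0.487, 882.638], [0.0, 0.0, 0.0, 1.0]]}
{'time_s': 0.1, 'qpos': array([-6.42284185e+01,  1.83474171e+01,  8.96981707e+01,  1.59498567e-04,
        7.20431873e+01, -1.14493337e+00]), 'qvel': array([-0.00949949, -0.09404257, -0.15459008,  0.04766886, -0.04375775,
        0.03217523]), 'effort': array([ 5.40843175e-04, -4.13331592e+01, -2.32510775e+01,  7.28170085e-02,
        4.21498634e-02, -6.48676905e-05]), 'ee_pos': array([ 260.11768303, -512.30913705,  213.21840858]), 'ee_rot': array([-1.79998075e+02,  8.87544295e-02, -6.30835329e+01]), 'force': array([ 0.27411601,  0.78995072, -0.06600806]), 'torque': array([-0.00984908, -0.00979935,  0.0205031 ]), 'gripper_width': 91.24130127065035}
```

View pics/top0.png

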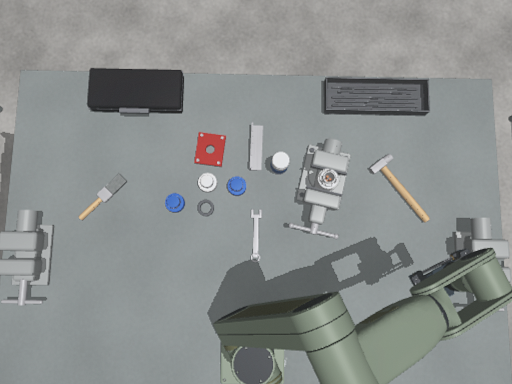

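View pics/side0.png

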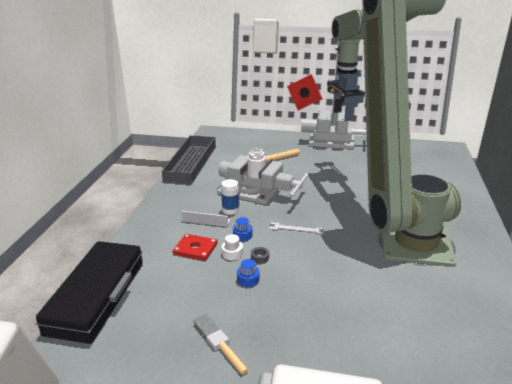

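The top view shows the silver cap at about (207,182), the pot mouth at (328,179), and blue look-alikes at (237,186) and (174,203). The side view has the cap at (232,246) and the pot at (257,160).

```bash
cat > h.py <<'E'
import numpy as np,cv2
from workcell import env
def cloud(n,d):
    c=env.camera_params(n);K=np.array(c["camera_matrix"]);T=np.array(c["cam_to_world"])
    v,u=np.indices(d.shape)
    P=np.stack([(u-K[0,2])*d/K[0,0],-(v-K[1,2])*d/K[1,1],-d],-1)
    W=P@T[:3,:3].T+T[:3,3]; W[d<=0]=np.nan
    return W
def ray(n,u,v,z):
    c=env.camera_params(n);K=np.array(c["camera_matrix"]);T=np.array(c["cam_to_world"])
    r=T[:3,:3]@np.array([(u-K[0,2])/K[0,0],-(v-K[1,2])/K[1,1],-1]);o=T[:3,3]
    return o+r*(z-o[2])/r[2]
E
python3 - <<'E'
from h import *
for n,cap,pot in(("top",(207,182),(328,179)),("side",(232,246),(257,160))):
    W=cloud(n,np.load(f"pics/{n}0.npy"))
    print(n,"approx cap",ray(n,*cap,45).round(1),"pot",ray(n,*pot,171).round(1))
    for nm,(u,v),bands in(("cap",cap,((2,28),(28,34),(34,55),(55,65))),("pot",pot,((120,150),(150,162),(162,168),(168,176)))):
        w=W[v-22:v+22,u-22:u+22].reshape(-1,3)
        r=ray(n,u,v,45 if nm=="cap" else 171)
        w=w[np.hypot(*(w-r)[:,:2].T)<45]
        for a,b in bands:
            s=w[(w[:,2]>a)&(w[:,2]<b)]
            if len(s)>3: 
                q=s[:,:2].astype(np.float32); (c,rad)=cv2.minEnclosingCircle(q); print(nm,a,b,len(s),"mean",s.mean(0).round(1),"circ",np.round(c,1),round(rad,1),"mid",((s.min(0)+s.max(0))/2).round(1))
ims=[]
for n,(u,v) in (("top",(207,182)),("top",(328,179)),("side",(232,240)),("side",(257,165))):
    p=cv2.imread(f"pics/{n}0.png")[v-25:v+25,u-32:u+33]; ims.append(cv2.resize(p,(390,300),interpolation=cv2.INTER_NEAREST))
cv2.imwrite("pics/crop1.png",np.vstack([np.hstack(ims[:2]),np.hstack(ims[2:])]))
E
```

```text
top approx cap [550.5 160.9  45. ] pot [ 546.2 -226.3  171. ]
cap 2 28 116 mean [542.8 153.8  10.6] circ [550.3 160.8] 44.9 mid [550.5 161.   14.9]
cap 28 34 80 mean [549.5 164.   30.9] circ [552.5 163. ] 31.8 mid [552.8 162.1  30.8]
cap 34 55 54 mean [546.5 157.1  41.7] circ [552.  162.6] 31.3 mid [548.5 161.8  44.5]
cap 55 65 107 mean [552.3 162.5  59.4] circ [552.4 162.7] 21.6 mid [551.5 162.9  60. ]
pot 120 150 179 mean [ 544.4 -223.3  137.8] circ [ 546.8 -223.4] 44.2 mid [ 546.8 -226.5  135. ]
pot 150 162 61 mean [ 549.4 -227.2  155.4] circ [ 551.2 -228. ] 30.8 mid [ 551.2 -228.1  155.9]
pot 162 168 53 mean [ 549.6 -225.4  165.6] circ [ 551.9 -228.9] 26.7 mid [ 551.9 -230.2  165.1]
pot 168 176 58 mean [ 552.7 -229.   170.8] circ [ 552.9 -228.6] 26.0 mid [ 552.7 -228.2  172. ]
side approx cap [546.4 186.1  45. ] pot [ 533.6 -146.   171. ]
cap 2 28 165 mean [546.7 187.3  15.2] circ [547.7 184.2] 42.1 mid [543.5 181.1  15. ]
cap 28 34 90 mean [547.9 178.6  30.4] circ [551.2 170.7] 32.4 mid [551.6 173.9  31. ]
cap 34 55 95 mean [548.1 177.1  45.5] circ [552.  167.4] 23.0 mid [550.9 167.4  44.6]
cap 55 65 85 mean [551.6 166.7  58. ] circ [549.6 166.4] 22.7 mid [551.  165.2  58.4]
```

View pics/crop1.png

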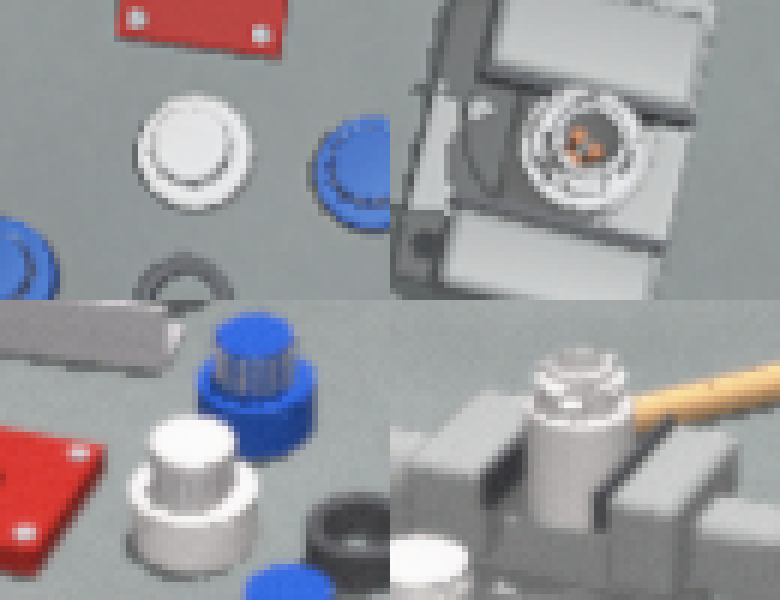

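Both views agree on the cap at about (552,163). The top view puts the pot at about (552.5,-228.5). I'll write a small helper that converts a world target into tool-axis shifts.

```bash
cat > go.py <<'E'
import sys
from h import *
x,y,z,yaw=map(float,sys.argv[1:5])
s=env.state();p=s["ee_pos"];w=np.radians(s["ee_rot"][2])
d=np.array([x,y,z])-p
a,b=np.array([np.cos(w),np.sin(w)]),np.array([np.sin(w),-np.cos(w)])
print("shift m",np.round([d[:2]@a/1e3,d[:2]@b/1e3,-d[2]/1e3],4),"roll",round((s["ee_rot"][2]-yaw+180)%360-180,2),"| now",p.round(1),s["ee_rot"].round(2),"q6",s["qpos"][5].round(1),"t",s["time_s"],"F",s["force"].round(1))
E
python3 go.py 552 163 160 -13
```

```text
shift m [-0.47   -0.566   0.0532] roll -50.08 | now [ 260.1 -512.3  213.2] [-1.800e+02  9.000e-02 -6.308e+01] q6 -1.1 t 0.1 F [ 0.3  0.8 -0.1]
```

```bash
python3 -m pendant '[{"xyz":[-0.04,-0.04,-0.04],"roll":-8,"jaw":0},{"xyz":[-0.08,-0.09,-0.05],"roll":-16,"jaw":0},{"xyz":[-0.12,-0.14,-0.05],"roll":-24,"jaw":0},{"xyz":[-0.16,-0.19,-0.05],"roll":-32,"jaw":0},{"xyz":[-0.2,-0.24,-0.05],"roll":-40,"jaw":0},{"xyz":[-0.24,-0.29,-0.05],"roll":-46,"jaw":0},{"xyz":[-0.28,-0.335,-0.05],"roll":-50,"jaw":0},{"xyz":[-0.315,-0.38,-0.05],"roll":-50,"jaw":0}]'; python3 go.py 552 163 130 -13
```

```text
time_s: 1.1
ee_pos: [454.0, -63.8, 263.8]
ee_rot: [180.0, -0.0, -13.1]
force: [-0.0, -1.0, 0.7]
gripper_width: 91.4
shift m [ 0.0442 -0.2431  0.1338] roll -0.06 | now [454.  -63.8 263.8] [ 1.7998e+02 -1.0000e-02 -1.3060e+01] q6 3.6 t 1.1 F [-0.  -1.   0.7]
```

```bash
python3 -m pendant '[{"xyz":[0.01,-0.055,0.0],"roll":0,"jaw":0},{"xyz":[0.02,-0.11,0.0],"roll":0,"jaw":0},{"xyz":[0.03,-0.16,0.02],"roll":0,"jaw":0},{"xyz":[0.04,-0.21,0.06],"roll":0,"jaw":0},{"xyz":[0.044,-0.243,0.1],"roll":0,"jaw":0},{"xyz":[0.044,-0.243,0.134],"roll":0,"jaw":0.1},{"xyz":[0.044,-0.243,0.134],"roll":0,"jaw":0.2},{"xyz":[0.044,-0.243,0.134],"roll":0,"jaw":0.2}]' 10; python3 go.py 552 163 35 -13
```

```text
time_s: 2.1
ee_pos: [552.4, 160.8, 131.2]
ee_rot: [-180.0, -0.1, -13.1]
force: [1.0, 0.4, 0.4]
gripper_width: 73.4
shift m [-0.0009 -0.002   0.0962] roll -0.11 | now [552.4 160.8 131.2] [-1.7995e+02 -1.0000e-01 -1.3110e+01] q6 28.2 t 2.1 F [1.  0.4 0.4]
```

```bash
python3 - <<'E'
from h import *
ims=[]
for n,(u,v) in (("top",(207,182)),("side",(232,235))):
    p,d=env.grab_frame(n); p=p[v-50:v+50,u-65:u+65]; ims.append(cv2.resize(p,(390,300),interpolation=cv2.INTER_CUBIC))
cv2.imwrite("pics/c2.png",np.hstack(ims))
E
```

```text
(no output)
```

View pics/c2.png

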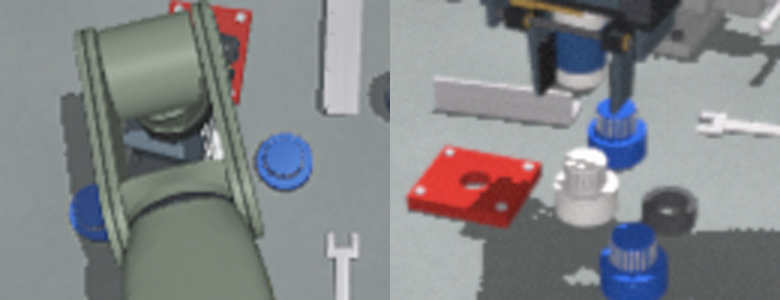

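The fingers straddle the silver cap (side crop at about (585,185)) and are clear of both blue caps. I'll descend and grip lightly to centre it.

```bash
python3 -m pendant '[{"xyz":[-0.001,-0.002,0.03],"roll":0,"jaw":0.2},{"xyz":[-0.001,-0.002,0.06],"roll":0,"jaw":0.2},{"xyz":[-0.001,-0.002,0.085],"roll":0,"jaw":0.2},{"xyz":[-0.001,-0.002,0.094],"roll":0,"jaw":0.2},{"xyz":[-0.001,-0.002,0.094],"roll":0,"jaw":0.4},{"xyz":[-0.001,-0.002,0.094],"roll":0,"jaw":0.7},{"xyz":[-0.001,-0.002,0.094],"roll":0,"jaw":0.7},{"xyz":[-0.001,-0.002,0.094],"roll":0,"jaw":0.7}]' 5; python3 go.py 552 163 35 -13
```

```text
time_s: 3.2
ee_pos: [551.9, 163.2, 36.8]
ee_rot: [-180.0, -0.1, -13.1]
force: [0.4, -0.1, 2.9]
gripper_width: 41.7
shift m [0.0002 0.0002 0.0018] roll -0.08 | now [551.9 163.2  36.8] [-1.7996e+02 -1.1000e-01 -1.3080e+01] q6 28.4 t 3.2 F [ 0.4 -0.1  2.9]
```

```bash
python3 -m pendant '[{"xyz":[0,0,0],"roll":0,"jaw":0.3},{"xyz":[0,0,0],"roll":0,"jaw":0.3},{"xyz":[0,0,0],"roll":0,"jaw":0.3},{"xyz":[0,0,0],"roll":10,"jaw":0.3},{"xyz":[0,0,0],"roll":20,"jaw":0.3},{"xyz":[0,0,0],"roll":30,"jaw":0.3},{"xyz":[0,0,0],"roll":40,"jaw":0.3},{"xyz":[0,0,0],"roll":50,"jaw":0.3}]' 
python3 -m pendant '[{"xyz":[0,0,0],"roll":10,"jaw":0.3},{"xyz":[0,0,0],"roll":20,"jaw":0.3},{"xyz":[0,0,0],"roll":30,"jaw":0.3},{"xyz":[0,0,0],"roll":38,"jaw":0.3},{"xyz":[0,0,0],"roll":38,"jaw":0.7},{"xyz":[0,0,0],"roll":38,"jaw":0.7},{"xyz":[0,0,0],"roll":38,"jaw":0.7},{"xyz":[0,0,0],"roll":38,"jaw":0.7}]' 5; python3 go.py 552 163 35 -13
```

```text
time_s: 4.2
ee_pos: [551.0, 163.1, 35.8]
ee_rot: [180.0, 0.0, -63.4]
force: [0.2, 0.1, -0.4]
gripper_width: 63.9
time_s: 5.2
ee_pos: [551.2, 163.1, 35.9]
ee_rot: [-180.0, -0.0, -101.0]
force: [0.9, 0.1, -0.8]
gripper_width: 41.9
shift m [-0.     -0.0009  0.0009] roll -88.05 | now [551.2 163.1  35.9] [-180.     -0.   -101.05] q6 116.4 t 5.2 F [ 0.9  0.1 -0.8]
```

```bash
python3 -m pendant '[{"xyz":[0,0,0],"roll":0,"jaw":0.8},{"xyz":[0,0,0],"roll":0,"jaw":0.8},{"xyz":[0,0,-0.04],"roll":0,"jaw":0.8},{"xyz":[0,0,-0.08],"roll":0,"jaw":0.8},{"xyz":[0,0,-0.12],"roll":0,"jaw":0.8},{"xyz":[0,0,-0.17],"roll":0,"jaw":0.8},{"xyz":[0.03,-0.005,-0.205],"roll":0,"jaw":0.8},{"xyz":[0.07,-0.013,-0.215],"roll":0,"jaw":0.8}]' 30
python3 -m pendant '[{"xyz":[0.05,-0.01,0],"roll":0,"jaw":0.8},{"xyz":[0.1,-0.02,0],"roll":0,"jaw":0.8},{"xyz":[0.15,-0.03,0],"roll":0,"jaw":0.8},{"xyz":[0.2,-0.04,0],"roll":0,"jaw":0.8},{"xyz":[0.25,-0.05,0],"roll":0,"jaw":0.8},{"xyz":[0.29,-0.058,0],"roll":0,"jaw":0.8},{"xyz":[0.31,-0.061,0],"roll":0,"jaw":0.8},{"xyz":[0.314,-0.061,0],"roll":0,"jaw":0.8}]' ; python3 go.py 551.5 -228.5 206 -101
```

```text
time_s: 6.2
ee_pos: [551.3, 91.9, 253.6]
ee_rot: [-179.7, 0.1, -101.0]
force: [0.5, 0.0, -1.8]
gripper_width: 41.6
time_s: 7.2
ee_pos: [549.6, -228.3, 250.5]
ee_rot: [179.9, 0.0, -101.2]
force: [0.3, -0.2, -0.7]
gripper_width: 41.4
shift m [-0.0002 -0.0019  0.0445] roll -0.15 | now [ 549.6 -228.3  250.5] [ 1.7995e+02  4.0000e-02 -1.0115e+02] q6 77.5 t 7.2 F [ 0.3 -0.2 -0.7]
```

```bash
python3 -m pendant '[{"xyz":[0,-0.002,0.015],"roll":0,"jaw":0.8},{"xyz":[0,-0.002,0.03],"roll":0,"jaw":0.8},{"xyz":[0,-0.002,0.038],"roll":0,"jaw":0.8},{"xyz":[0,-0.002,0.038],"roll":0,"jaw":0.8},{"xyz":[0,-0.002,0.038],"roll":0,"jaw":0.8},{"xyz":[0,-0.002,0.038],"roll":0,"jaw":0.8},{"xyz":[0,-0.002,0.038],"roll":0,"jaw":0.8},{"xyz":[0,-0.002,0.038],"roll":0,"jaw":0.8}]'; python3 - <<'E'
from h import *
ims=[]
for n,(u,v) in (("top",(328,179)),("side",(257,160))):
    p,d=env.grab_frame(n); p=p[v-37:v+38,u-50:u+50]; ims.append(cv2.resize(p,(400,300),interpolation=cv2.INTER_CUBIC))
cv2.imwrite("pics/c3.png",np.hstack(ims))
E
python3 go.py 551.5 -228.5 198 -101
```

```text
time_s: 8.2
ee_pos: [552.0, -228.4, 213.2]
ee_rot: [-180.0, -0.0, -101.1]
force: [0.2, -0.6, -0.7]
gripper_width: 41.2
shift m [0.0002 0.0004 0.0151] roll -0.09 | now [ 551.9 -228.4  213.1] [-179.99   -0.   -101.09] q6 77.5 t 8.3 F [ 0.   0.1 -1.4]
```

View pics/c3.png

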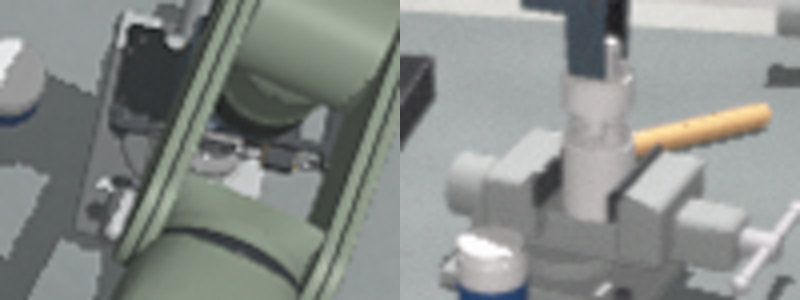

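The cap, at about (598,95) in the right-hand crop, sits directly over the pot. I'll lower it gently.

```bash
python3 -m pendant '[{"xyz":[0,0,0.003],"roll":0,"jaw":0.8},{"xyz":[0,0,0.006],"roll":0,"jaw":0.8},{"xyz":[0,0,0.008],"roll":0,"jaw":0.8},{"xyz":[0,0,0.01],"roll":0,"jaw":0.8},{"xyz":[0,0,0.011],"roll":0,"jaw":0.8},{"xyz":[0,0,0.011],"roll":0,"jaw":0.8},{"xyz":[0,0,0.011],"roll":0,"jaw":0.8},{"xyz":[0,0,0.011],"roll":0,"jaw":0.8}]'
python3 -m pendant '[{"xyz":[0,0,0.001],"roll":0,"jaw":0.8},{"xyz":[0,0,0.002],"roll":0,"jaw":0.8},{"xyz":[0,0,0.002],"roll":0,"jaw":0.8},{"xyz":[0,0,0.003],"roll":0,"jaw":0.8},{"xyz":[0,0,0.003],"roll":0,"jaw":0.8},{"xyz":[0,0,0.003],"roll":0,"jaw":0.8},{"xyz":[0,0,0.003],"roll":0,"jaw":0.8},{"xyz":[0,0,0.003],"roll":0,"jaw":0.8}]'
```

```text
time_s: 9.3
ee_pos: [552.0, -228.4, 202.1]
ee_rot: [-180.0, -0.0, -101.1]
force: [0.4, -0.2, -1.8]
gripper_width: 41.7
time_s: 10.3
ee_pos: [551.9, -228.4, 199.0]
ee_rot: [-180.0, -0.0, -101.1]
force: [0.4, -0.0, -2.3]
gripper_width: 41.5
```

```bash
python3 -m pendant '[{"xyz":[0,0,0.0005],"roll":0,"jaw":0.8},{"xyz":[0,0,0.001],"roll":0,"jaw":0.8},{"xyz":[0,0,0.001],"roll":0,"jaw":0.8},{"xyz":[0,0,0.001],"roll":0,"jaw":0.8},{"xyz":[0,0,0.001],"roll":0,"jaw":0.8},{"xyz":[0,0,0.001],"roll":0,"jaw":0.8},{"xyz":[0,0,0.001],"roll":0,"jaw":0.8},{"xyz":[0,0,0.001],"roll":0,"jaw":0.8}]'
```

```text
time_s: 11.3
ee_pos: [551.9, -228.3, 198.0]
ee_rot: [-180.0, -0.0, -101.1]
force: [-0.4, -0.7, -2.0]
gripper_width: 41.3
```

```bash
python3 -m pendant '[{"xyz":[0,0,0.0005],"roll":0,"jaw":0.8},{"xyz":[0,0,0.001],"roll":0,"jaw":0.8},{"xyz":[0,0,0.001],"roll":0,"jaw":0.8},{"xyz":[0,0,0.001],"roll":0,"jaw":0.8},{"xyz":[0,0,0.001],"roll":0,"jaw":0.8},{"xyz":[0,0,0.001],"roll":0,"jaw":0.8},{"xyz":[0,0,0.001],"roll":0,"jaw":0.8},{"xyz":[0,0,0.001],"roll":0,"jaw":0.8}]'
```

```text
time_s: 12.3
ee_pos: [552.1, -228.4, 197.8]
ee_rot: [-179.9, -0.0, -101.1]
force: [-1.1, 1.0, 4.8]
gripper_width: 41.4
```

Contact: Fz rose about 7 N at TCP z 197.8, so the cap origin is near 162 mm, on the crest. Now I'll turn it anticlockwise (negative roll) under this light preload.

```bash
for i in 1; do python3 -m pendant '[{"xyz":[0,0,0],"roll":-1.5,"jaw":0.8},{"xyz":[0,0,0],"roll":-3,"jaw":0.8},{"xyz":[0,0,0],"roll":-4.5,"jaw":0.8},{"xyz":[0,0,0],"roll":-6,"jaw":0.8},{"xyz":[0,0,0],"roll":-8,"jaw":0.8},{"xyz":[0,0,0],"roll":-9,"jaw":0.8},{"xyz":[0,0,0],"roll":-10,"jaw":0.8},{"xyz":[0,0,0],"roll":-10,"jaw":0.8}]'; python3 -c "
from workcell import env;s=env.state();print(s['torque'].round(3),s['ee_pos'].round(2))"; done
```

```text
time_s: 13.3
ee_pos: [552.6, -228.6, 197.8]
ee_rot: [-179.9, -0.0, -91.1]
force: [-0.7, 0.1, 4.2]
gripper_width: 41.5
[ 0.127  0.119 -0.078] [ 552.59 -228.59  197.77]
```

```bash
python3 -m pendant '[{"xyz":[0,0,0],"roll":-1.5,"jaw":0.8},{"xyz":[0,0,0],"roll":-3,"jaw":0.8},{"xyz":[0,0,0],"roll":-4.5,"jaw":0.8},{"xyz":[0,0,0],"roll":-6,"jaw":0.8},{"xyz":[0,0,0],"roll":-8,"jaw":0.8},{"xyz":[0,0,0],"roll":-9,"jaw":0.8},{"xyz":[0,0,0],"roll":-10,"jaw":0.8},{"xyz":[0,0,0],"roll":-10,"jaw":0.8}]';python3 -c "
from workcell import env;s=env.state();print(s['torque'].round(3),s['ee_pos'].round(2))"; python3 -m pendant '[{"xyz":[0,0,0],"roll":-1.5,"jaw":0.8},{"xyz":[0,0,0],"roll":-3,"jaw":0.8},{"xyz":[0,0,0],"roll":-4.5,"jaw":0.8},{"xyz":[0,0,0],"roll":-6,"jaw":0.8},{"xyz":[0,0,0],"roll":-8,"jaw":0.8},{"xyz":[0,0,0],"roll":-8,"jaw":0.8},{"xyz":[0,0,0],"roll":-8,"jaw":0.8},{"xyz":[0,0,0],"roll":-8,"jaw":0.8}]'; python3 -c "
from workcell import env;s=env.state();print(s['torque'].round(3),s['ee_pos'].round(2))"
```

```text
time_s: 14.3
ee_pos: [552.6, -228.6, 197.8]
ee_rot: [-179.9, -0.1, -81.1]
force: [-0.5, 1.0, 5.8]
gripper_width: 41.2
[ 0.126  0.1   -0.021] [ 552.62 -228.57  197.76]
time_s: 15.3
ee_pos: [552.6, -228.5, 197.8]
ee_rot: [-179.9, -0.1, -73.1]
force: [-0.1, 0.8, 4.9]
gripper_width: 41.0
[ 0.105  0.003 -0.01 ] [ 552.63 -228.49  197.76]
```

```bash
python3 -m pendant '[{"xyz":[0,0,0],"roll":-1.5,"jaw":0.8},{"xyz":[0,0,0],"roll":-3,"jaw":0.8},{"xyz":[0,0,0],"roll":-4.5,"jaw":0.8},{"xyz":[0,0,0],"roll":-6,"jaw":0.8},{"xyz":[0,0,0],"roll":-8,"jaw":0.8},{"xyz":[0,0,0],"roll":-9,"jaw":0.8},{"xyz":[0,0,0],"roll":-10,"jaw":0.8},{"xyz":[0,0,0],"roll":-10,"jaw":0.8}]'; python3 -m pendant '[{"xyz":[0,0,0],"roll":-1.5,"jaw":0.8},{"xyz":[0,0,0],"roll":-3,"jaw":0.8},{"xyz":[0,0,0],"roll":-4.5,"jaw":0.8},{"xyz":[0,0,0],"roll":-6,"jaw":0.8},{"xyz":[0,0,0],"roll":-8,"jaw":0.8},{"xyz":[0,0,0],"roll":-8,"jaw":0.8},{"xyz":[0,0,0],"roll":-8,"jaw":0.8},{"xyz":[0,0,0],"roll":-8,"jaw":0.8}]'; python3 -c "
from workcell import env;s=env.state();print(s['torque'].round(3),s['ee_pos'].round(2))"
```

```text
time_s: 16.3
ee_pos: [552.5, -228.6, 197.8]
ee_rot: [-179.9, -0.1, -63.1]
force: [0.5, 0.1, 5.3]
gripper_width: 41.6
time_s: 17.3
ee_pos: [552.6, -228.6, 197.8]
ee_rot: [-179.9, -0.1, -55.1]
force: [-1.4, 0.4, 5.1]
gripper_width: 41.0
[0.089 0.042 0.024] [ 552.56 -228.59  197.76]
```

```bash
python3 -m pendant '[{"xyz":[0,0,0],"roll":-1.5,"jaw":0.8},{"xyz":[0,0,0],"roll":-3,"jaw":0.8},{"xyz":[0,0,0],"roll":-4.5,"jaw":0.8},{"xyz":[0,0,0],"roll":-6,"jaw":0.8},{"xyz":[0,0,0],"roll":-8,"jaw":0.8},{"xyz":[0,0,0],"roll":-9,"jaw":0.8},{"xyz":[0,0,0],"roll":-10,"jaw":0.8},{"xyz":[0,0,0],"roll":-10,"jaw":0.8}]'; python3 -m pendant '[{"xyz":[0,0,0],"roll":-1.5,"jaw":0.8},{"xyz":[0,0,0],"roll":-3,"jaw":0.8},{"xyz":[0,0,0],"roll":-4.5,"jaw":0.8},{"xyz":[0,0,0],"roll":-6,"jaw":0.8},{"xyz":[0,0,0],"roll":-8,"jaw":0.8},{"xyz":[0,0,0],"roll":-8,"jaw":0.8},{"xyz":[0,0,0],"roll":-8,"jaw":0.8},{"xyz":[0,0,0],"roll":-8,"jaw":0.8}]'; python3 -c "
from workcell import env;s=env.state();print(s['torque'].round(3),s['ee_pos'].round(2))"
```

```text
time_s: 18.3
ee_pos: [552.5, -228.6, 197.8]
ee_rot: [-179.9, -0.1, -45.1]
force: [0.5, 0.4, 5.4]
gripper_width: 41.7
time_s: 19.3
ee_pos: [552.6, -228.6, 197.8]
ee_rot: [-180.0, -0.1, -37.1]
force: [-0.7, 0.2, 4.7]
gripper_width: 41.5
[ 0.034  0.045 -0.007] [ 552.56 -228.61  197.81]
```

```bash
python3 -m pendant '[{"xyz":[0,0,0],"roll":-1.5,"jaw":0.8},{"xyz":[0,0,0],"roll":-3,"jaw":0.8},{"xyz":[0,0,0],"roll":-4.5,"jaw":0.8},{"xyz":[0,0,0],"roll":-6,"jaw":0.8},{"xyz":[0,0,0],"roll":-8,"jaw":0.8},{"xyz":[0,0,0],"roll":-9,"jaw":0.8},{"xyz":[0,0,0],"roll":-10,"jaw":0.8},{"xyz":[0,0,0],"roll":-10,"jaw":0.8}]'; python3 -m pendant '[{"xyz":[0,0,0],"roll":-1.5,"jaw":0.8},{"xyz":[0,0,0],"roll":-3,"jaw":0.8},{"xyz":[0,0,0],"roll":-4.5,"jaw":0.8},{"xyz":[0,0,0],"roll":-6,"jaw":0.8},{"xyz":[0,0,0],"roll":-8,"jaw":0.8},{"xyz":[0,0,0],"roll":-8,"jaw":0.8},{"xyz":[0,0,0],"roll":-8,"jaw":0.8},{"xyz":[0,0,0],"roll":-8,"jaw":0.8}]'; python3 -c "
from workcell import env;s=env.state();print(s['torque'].round(3),s['ee_pos'].round(2))"
```

```text
time_s: 20.3
ee_pos: [552.6, -228.5, 197.8]
ee_rot: [-180.0, -0.1, -27.1]
force: [-0.2, 0.2, 5.1]
gripper_width: 41.2
time_s: 21.3
ee_pos: [552.0, -228.2, 196.9]
ee_rot: [-180.0, -0.0, -19.1]
force: [1.5, 1.7, 4.3]
gripper_width: 41.2
[ 0.415 -0.171 -0.025] [ 552.02 -228.23  196.91]
```

z fell to 196.9, so the lugs are entering the gap. I'll follow down without turning.

```bash
python3 -m pendant '[{"xyz":[0,0,0.0005],"roll":0,"jaw":0.8},{"xyz":[0,0,0.001],"roll":0,"jaw":0.8},{"xyz":[0,0,0.001],"roll":0,"jaw":0.8},{"xyz":[0,0,0.0015],"roll":0,"jaw":0.8},{"xyz":[0,0,0.0015],"roll":0,"jaw":0.8},{"xyz":[0,0,0.0015],"roll":0,"jaw":0.8},{"xyz":[0,0,0.0015],"roll":0,"jaw":0.8},{"xyz":[0,0,0.0015],"roll":0,"jaw":0.8}]'; python3 -c "
from workcell import env;s=env.state();print(s['torque'].round(3),s['ee_pos'].round(2))"
```

```text
time_s: 22.3
ee_pos: [551.8, -228.5, 195.4]
ee_rot: [180.0, 0.0, -19.1]
force: [-0.2, -3.3, -2.6]
gripper_width: 41.5
[-0.74  -0.007  0.076] [ 551.76 -228.53  195.36]
```

```bash
python3 -m pendant '[{"xyz":[0,0,0.0005],"roll":-1,"jaw":0.8},{"xyz":[0,0,0.001],"roll":-2,"jaw":0.8},{"xyz":[0,0,0.002],"roll":-3,"jaw":0.8},{"xyz":[0,0,0.003],"roll":-3,"jaw":0.8},{"xyz":[0,0,0.004],"roll":-3,"jaw":0.8},{"xyz":[0,0,0.005],"roll":-3,"jaw":0.8},{"xyz":[0,0,0.006],"roll":-3,"jaw":0.8},{"xyz":[0,0,0.006],"roll":-3,"jaw":0.8}]'; python3 -c "
from workcell import env;s=env.state();print(s['torque'].round(3),s['ee_pos'].round(2))"
```

```text
time_s: 23.3
ee_pos: [551.8, -228.2, 189.2]
ee_rot: [-180.0, 0.0, -16.1]
force: [0.5, 0.5, -1.3]
gripper_width: 41.4
[-0.065 -0.021 -0.002] [ 551.79 -228.16  189.25]
```

```bash
python3 -m pendant '[{"xyz":[0,0,0.0005],"roll":0,"jaw":0.8},{"xyz":[0,0,0.001],"roll":0,"jaw":0.8},{"xyz":[0,0,0.0015],"roll":0,"jaw":0.8},{"xyz":[0,0,0.002],"roll":0,"jaw":0.8},{"xyz":[0,0,0.002],"roll":0,"jaw":0.8},{"xyz":[0,0,0.002],"roll":0,"jaw":0.8},{"xyz":[0,0,0.002],"roll":0,"jaw":0.8},{"xyz":[0,0,0.002],"roll":0,"jaw":0.8}]'; python3 -c "
from workcell import env;s=env.state();print(s['torque'].round(3),s['ee_pos'].round(2),s['qpos'][5])"
```

```text
time_s: 24.3
ee_pos: [551.9, -228.3, 187.8]
ee_rot: [180.0, -0.0, -16.1]
force: [-1.1, 1.1, 3.6]
gripper_width: 41.2
[0.1   0.19  0.033] [ 551.93 -228.34  187.8 ] -7.493552669629472
```

Fully dropped: floor contact at TCP 187.8, cap origin about 152. Now I'll screw clockwise and follow it down.

```bash
python3 -m pendant '[{"xyz":[0,0,0],"roll":1.5,"jaw":0.8},{"xyz":[0,0,0],"roll":3,"jaw":0.8},{"xyz":[0,0,0],"roll":4.5,"jaw":0.8},{"xyz":[0,0,0.0001],"roll":6,"jaw":0.8},{"xyz":[0,0,0.0002],"roll":8,"jaw":0.8},{"xyz":[0,0,0.0003],"roll":10,"jaw":0.8},{"xyz":[0,0,0.0004],"roll":12,"jaw":0.8},{"xyz":[0,0,0.0004],"roll":12,"jaw":0.8}]'; python3 -c "
from workcell import env;s=env.state();print(s['torque'].round(3),s['ee_pos'].round(2),s['qpos'][5])"
```

```text
time_s: 25.3
ee_pos: [552.4, -228.3, 187.3]
ee_rot: [-180.0, -0.1, -28.1]
force: [2.4, 1.8, 5.8]
gripper_width: 41.4
[ 0.187 -0.661  0.07 ] [ 552.44 -228.27  187.3 ] 4.536514716289488
```

```bash
python3 -m pendant '[{"xyz":[0,0,0.0001],"roll":1.5,"jaw":0.8},{"xyz":[0,0,0.0002],"roll":3,"jaw":0.8},{"xyz":[0,0,0.0003],"roll":4.5,"jaw":0.8},{"xyz":[0,0,0.0005],"roll":6,"jaw":0.8},{"xyz":[0,0,0.0006],"roll":8,"jaw":0.8},{"xyz":[0,0,0.0008],"roll":10,"jaw":0.8},{"xyz":[0,0,0.001],"roll":12,"jaw":0.8},{"xyz":[0,0,0.001],"roll":12,"jaw":0.8}]'; python3 -c "
from workcell import env;s=env.state();print(s['torque'].round(3),s['ee_pos'].round(2),s['qpos'][5])"
```

```text
time_s: 26.3
ee_pos: [551.3, -228.2, 185.9]
ee_rot: [180.0, 0.1, -40.1]
force: [0.4, 1.1, 5.0]
gripper_width: 41.3
[ 0.269 -0.354  0.028] [ 551.28 -228.18  185.87] 16.54327604274956
```

```bash
python3 -m pendant '[{"xyz":[0,0,0.0001],"roll":1.5,"jaw":0.8},{"xyz":[0,0,0.0002],"roll":3,"jaw":0.8},{"xyz":[0,0,0.0003],"roll":4.5,"jaw":0.8},{"xyz":[0,0,0.0005],"roll":6,"jaw":0.8},{"xyz":[0,0,0.0006],"roll":8,"jaw":0.8},{"xyz":[0,0,0.0008],"roll":10,"jaw":0.8},{"xyz":[0,0,0.001],"roll":12,"jaw":0.8},{"xyz":[0,0,0.001],"roll":12,"jaw":0.8}]'; python3 -c "
from workcell import env;s=env.state();print(s['torque'].round(3),s['ee_pos'].round(2),s['qpos'][5])"; python3 -m pendant '[{"xyz":[0,0,0.0001],"roll":1.5,"jaw":0.8},{"xyz":[0,0,0.0002],"roll":3,"jaw":0.8},{"xyz":[0,0,0.0003],"roll":4.5,"jaw":0.8},{"xyz":[0,0,0.0005],"roll":6,"jaw":0.8},{"xyz":[0,0,0.0006],"roll":8,"jaw":0.8},{"xyz":[0,0,0.0008],"roll":10,"jaw":0.8},{"xyz":[0,0,0.001],"roll":12,"jaw":0.8},{"xyz":[0,0,0.001],"roll":12,"jaw":0.8}]'; python3 -c "
from workcell import env;s=env.state();print(s['torque'].round(3),s['ee_pos'].round(2),s['qpos'][5])"
```

```text
time_s: 27.3
ee_pos: [551.6, -228.4, 184.6]
ee_rot: [180.0, 0.0, -52.1]
force: [-0.1, 0.1, 1.0]
gripper_width: 41.4
[-0.014  0.001 -0.014] [ 551.6  -228.42  184.63] 28.535279172635967
time_s: 28.3
ee_pos: [551.9, -228.3, 184.0]
ee_rot: [180.0, -0.0, -64.1]
force: [-0.9, 0.2, -0.8]
gripper_width: 41.6
[-0.012 -0.073 -0.021] [ 551.89 -228.33  184.04] 40.53010383335835
```

```bash
python3 -m pendant '[{"xyz":[0,0,0.0001],"roll":1,"jaw":0.8},{"xyz":[0,0,0.0002],"roll":2,"jaw":0.8},{"xyz":[0,0,0.0003],"roll":3,"jaw":0.8},{"xyz":[0,0,0.0004],"roll":4,"jaw":0.8},{"xyz":[0,0,0.0005],"roll":5,"jaw":0.8},{"xyz":[0,0,0.0006],"roll":6,"jaw":0.8},{"xyz":[0,0,0.0007],"roll":8,"jaw":0.8},{"xyz":[0,0,0.0007],"roll":8,"jaw":0.8}]'; python3 -c "
from workcell import env;s=env.state();print(s['torque'].round(3),s['ee_pos'].round(2),s['ee_rot'][2],s['qpos'][5])"; python3 -m pendant '[{"xyz":[0,0,0.0001],"roll":0.5,"jaw":0.8},{"xyz":[0,0,0.0002],"roll":1,"jaw":0.8},{"xyz":[0,0,0.0003],"roll":2,"jaw":0.8},{"xyz":[0,0,0.0003],"roll":3,"jaw":0.8},{"xyz":[0,0,0.0003],"roll":4,"jaw":0.8},{"xyz":[0,0,0.0003],"roll":5,"jaw":0.8},{"xyz":[0,0,0.0003],"roll":5,"jaw":0.8},{"xyz":[0,0,0.0003],"roll":5,"jaw":0.8}]'; python3 -c "
from workcell import env;s=env.state();print(s['torque'].round(3),s['ee_pos'].round(2),s['ee_rot'][2],s['qpos'][5])"
```

```text
time_s: 29.3
ee_pos: [551.9, -228.3, 183.3]
ee_rot: [180.0, -0.0, -72.1]
force: [1.1, -0.3, -1.2]
gripper_width: 41.1
[-0.012  0.03  -0.08 ] [ 551.88 -228.35  183.35] -72.10756546569803 48.530607557463505
time_s: 30.3
ee_pos: [551.7, -228.8, 183.1]
ee_rot: [180.0, -0.1, -77.0]
force: [-1.3, -4.2, -1.2]
gripper_width: 41.1
[-0.738  0.43   0.478] [ 551.69 -228.77  183.08] -77.04623716248183 53.48333285742214
```

Torque about z rose to 0.48 N m at 61° from the drop, which looks like the stop. I'll check it with a few more degrees.

```bash
python3 -m pendant '[{"xyz":[0,0,0],"roll":0.5,"jaw":0.8},{"xyz":[0,0,0],"roll":1,"jaw":0.8},{"xyz":[0,0,0],"roll":1.5,"jaw":0.8},{"xyz":[0,0,0],"roll":2,"jaw":0.8},{"xyz":[0,0,0],"roll":2.5,"jaw":0.8},{"xyz":[0,0,0],"roll":3,"jaw":0.8},{"xyz":[0,0,0],"roll":3,"jaw":0.8},{"xyz":[0,0,0],"roll":3,"jaw":0.8}]'; python3 go.py 551.9 -228.4 183 -77;python3 -c "
from workcell import env;s=env.state();print(s['torque'].round(3),s['ee_pos'].round(2),s['ee_rot'][2],s['qpos'][5])"
```

```text
time_s: 31.3
ee_pos: [552.4, -228.4, 183.2]
ee_rot: [-179.9, -0.0, -80.1]
force: [0.7, -4.3, -1.3]
gripper_width: 41.6
shift m [-0.0001  0.0005  0.0002] roll -3.09 | now [ 552.4 -228.4  183.2] [-1.7993e+02 -3.0000e-02 -8.0090e+01] q6 56.5 t 31.3 F [ 0.7 -4.3 -1.3]
[-0.989 -0.165  0.811] [ 552.41 -228.45  183.17] -80.08962390796968 56.51040396905909
```

```bash
python3 -m pendant '[{"xyz":[0,0,0],"roll":0.5,"jaw":0.8},{"xyz":[0,0,0],"roll":1,"jaw":0.8},{"xyz":[0,0,0],"roll":1.5,"jaw":0.8},{"xyz":[0,0,0],"roll":2,"jaw":0.8},{"xyz":[0,0,0],"roll":2,"jaw":0.8},{"xyz":[0,0,0],"roll":2,"jaw":0.8},{"xyz":[0,0,0],"roll":2,"jaw":0.8},{"xyz":[0,0,0],"roll":2,"jaw":0.8}]';python3 -c "
from workcell import env;s=env.state();print(s['torque'].round(3),s['ee_pos'].round(2),s['ee_rot'][2],s['qpos'][5])"
```

```text
time_s: 32.3
ee_pos: [552.9, -228.3, 183.2]
ee_rot: [-179.9, -0.0, -82.1]
force: [3.1, -5.1, -2.9]
gripper_width: 41.6
[-0.918 -0.38   0.911] [ 552.93 -228.32  183.23] -82.0894124468892 58.50907386671783
```

Firm stop: 0.91 N m, and cap origin about 147.4 mm measured against the crest contact. Now I'll release and retreat up.

```bash
python3 -m pendant '[{"xyz":[0,0,0],"roll":0,"jaw":0.3},{"xyz":[0,0,0],"roll":0,"jaw":0.2},{"xyz":[0,0,0],"roll":0,"jaw":0.1},{"xyz":[0,0,0],"roll":0,"jaw":0.1},{"xyz":[0,0,-0.02],"roll":0,"jaw":0.1},{"xyz":[0,0,-0.05],"roll":0,"jaw":0.1},{"xyz":[0,0,-0.09],"roll":0,"jaw":0.1},{"xyz":[0,0,-0.12],"roll":0,"jaw":0.1}]'; python3 go.py 400 -450 303 -82
```

```text
time_s: 33.3
ee_pos: [552.1, -228.2, 304.9]
ee_rot: [-179.9, -0.0, -82.1]
force: [0.0, 0.6, -0.7]
gripper_width: 82.0
shift m [0.1988 0.1811 0.0019] roll -0.1 | now [ 552.1 -228.2  304.9] [-1.7992e+02 -2.0000e-02 -8.2100e+01] q6 58.5 t 33.3 F [ 0.   0.6 -0.7]
```

```bash
python3 -m pendant '[{"xyz":[0.04,0.03,0],"roll":0,"jaw":0.1},{"xyz":[0.07,0.06,0],"roll":0,"jaw":0.1},{"xyz":[0.1,0.09,0],"roll":0,"jaw":0.1},{"xyz":[0.13,0.12,0],"roll":0,"jaw":0.1},{"xyz":[0.16,0.15,0],"roll":0,"jaw":0.1},{"xyz":[0.2,0.18,0],"roll":0,"jaw":0.1},{"xyz":[0.2,0.18,0],"roll":0,"jaw":0.1},{"xyz":[0.2,0.18,0],"roll":0,"jaw":0.1}]'; python3 - <<'E'
from h import *
ims=[]
for n,(u,v) in (("top",(328,179)),("side",(257,160))):
    p,d=env.grab_frame(n); W=cloud(n,d); w=W[v-30:v+30,u-30:u+30].reshape(-1,3)
    for a,b in((174,185),(198,215)):
        s=w[(w[:,2]>a)&(w[:,2]<b)&(np.hypot(w[:,0]-552,w[:,1]+228)<45)]
        if len(s)>3: print(n,a,b,len(s),np.median(s,0).round(1),cv2.minEnclosingCircle(s[:,:2].astype(np.float32)))
    ims.append(cv2.resize(p,(400,300))); p=p[v-37:v+38,u-50:u+50]; ims.append(cv2.resize(p,(400,300),interpolation=cv2.INTER_CUBIC))
cv2.imwrite("pics/c4.png",np.vstack([np.hstack(ims[::2]),np.hstack(ims[1::2])]))
E
```

```text
time_s: 34.3
ee_pos: [401.3, -450.7, 303.0]
ee_rot: [-180.0, 0.1, -82.1]
force: [0.1, 0.1, 0.2]
gripper_width: 82.3
top 174 185 135 [ 545.3 -219.4  178.4] ((551.9786376953125, -228.56712341308594), 31.684396743774414)
top 198 215 155 [ 552.5 -227.5  205.4] ((552.0230102539062, -228.025146484375), 22.10080337524414)
side 174 185 73 [ 549.1 -211.6  177.7] ((548.0242309570312, -222.21865844726562), 33.79859161376953)
side 198 215 64 [ 551.2 -221.4  203.9] ((552.718017578125, -227.03616333007812), 23.91541862487793)
```

View pics/c4.png

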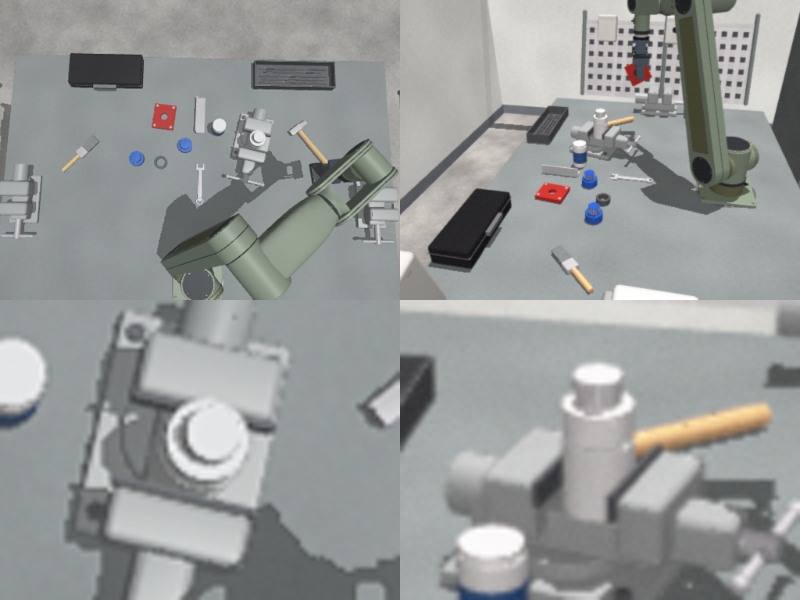

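The cap sits level on the pot. Knob top reads about 205 mm (206 expected when home) and skirt top about 178 mm. The other objects haven't moved, and the gripper is clear.

```bash
python3 -c "
from workcell import env;print(env.job_done())"
```

```text
the job is handed in; nothing more can be done
None
```

The cap is back on the pot, screwed home and released, and I handed the job in with the clock at about 34 s.

- **Pick-up:** I gripped the silver cap's knob twice at right angles to centre it, then set it on the thread crest with about 7 N of downward load.
- **Drop:** I turned it roughly 80° anticlockwise until it dropped, then followed it 10 mm down to firm contact.
- **Screwing home:** I turned it clockwise while following it down. It met a firm stop about 61° from the drop. I tightened it to about 0.9 N m; the hand ended at 66°, and the last few degrees were probably wind-up or slight slip in the pads. The wrist force read no more than about 7 N at the end of any move.

**Last checks:**
- Measured against the crest contact, the cap's origin is at about 147.4 mm, where 147 is home.
- The knob top reads 205.4 mm in the top view and 203.9 mm in the side view, against 206 expected. That 1.5 mm disagreement is within camera accuracy.
- The cap is centred on the pot axis to within about 1 mm in the top view.
- By eye, the other things on the bench are where they were, and the gripper is well clear with zero force reading.

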